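# Seat the flight-control board in its test dock with the ejector levers

### The arm

A 6-joint arm with a two-finger parallel gripper is mounted at the origin on the work surface. World frame = base frame: x ahead of the robot, y to its left, z up, the work surface at z = 0. Lengths are in m, angles in rad, forces in N, time in s.
With the tool pointing down it reaches from about 0.35 to 0.775 m from the base axis. Payload 5.5 kg.
Tool frame: the origin (TCP) lies on the centre line of the jaws, within the pads' length; the fingertips stand 11 mm ahead of it and the grasp point (between the pads) lies 8 mm behind it (env.tip_extent is the distance from the TCP to the fingertips, in m); z points along the fingers, y is the line along which they close (so a half turn about z gives the same grasp; the last joint's range is limited). The gripper opens to 85 mm and grips with 20 to 120 N. Pads are 22 mm wide; open, the fingers measure 114 mm over their backs; the gripper's body (76 mm by 85 mm) begins 54 mm behind the grasp point. The pads swing forward as they close: fully open they stand 13 mm farther back than shut.
Start: joints at [-1.357, 0.313, 0.046, 1.304, 0, 1.431], TCP at [0.199, -0.539, 0.242] pointing down, gripper open.
Joint ranges: [-2.76, 2.76], [-0.86, 1.69], [-1.03, 1.26], [-2.2, 2.34], [-1.47, 1.5], [-3.14, 3.14]. Speed limits (rad/s): [2.57, 2.57, 3.14, 3.14, 3.14, 3.14].

### API

Orientations are given as a unit quaternion [w, x, y, z].
In Python, from workcell import env gives the robot as it stands.
- The arm moves only by the shell command python3 -m jog 'ROWS' [FORCE]. ROWS is JSON, a list of rows, each a list of 5 numbers: the gripper's target within -1 to 1 (shut at 1, half-way at 0, fully open at -1), then the shift along the tool's x, y, z in m, then the turn about the tool's z in degrees. In form: [[fingers, tx, ty, tz, turn], ...]. A call has 1 to 5 rows; each row shifts and turns the commanded pose from where the row before left it, along the tool's axes as they then stand; what a row does not reach is not made up. A row lasts 1/12 s, in which the tool goes at most 41.7 mm and 7.16 degrees, less where a joint would pass 70% of its speed; a pose out of reach is approached as far as the arm can. A call is refused whole if a number of a shift passes 0.0417 or a number of a turn 7.16, either way. A call with a gripper value outside its range is refused whole. The fingers move at their own pace and stop on an object; FORCE is the grip in N (left out, the last holds). Time passes only in rows, so rows that do not move let the fingers close. It gives the time, the measured TCP pose, the force, the opening and the grip force at its end, in the units of the state.
- env.get_state(): the state, without advancing time (a new reading comes with each control period).
- env.read_camera(name): name is "scene" or "top" or "wrist"; returns a dict with "img" (400x640x3 uint8, red, green, blue), "fov_y" (degrees; the focal length in pixels is half the picture's height over the tangent of half this angle, whatever the lens; pixels are square), "cx", "cy" (the principal point, pixels), "T" (4x4, takes a point from camera to world coordinates). Camera axes: x right, y up, looking along -z (the intrinsics and any distortion apply to the point x, -y, -z); pixel columns grow to the right and rows downward; lengths in m; the calibration is good to about 2 mm. A picture is of the moment at which its call begins. There is no depth.
- env.hand_in(): hands the job in; it is judged then, once.
The state is a dict: "clock": time; "joint_pos": joint angles; "qvel": joint speeds; "tau": joint torques, N m; "tcp_pos": TCP position; "orientation": TCP orientation; "wrist_force": force on the tool from outside, world axes, zero at the start; "ft_torque": the same for the moment, N m; "finger_gap": finger opening in m; "grip_force": force on a finger pad.
Only numpy, scipy, OpenCV 4.12 (cv2) and the standard library are available. Lean on these libraries where they do the work, as an engineer would, in place of code of your own. Each camera call takes 0.05 s, during which the arm holds its last target. There are 200 camera calls.

### The job

Take the black flight-control board out of the cream storage rack and stand it upright in the slot of the grey test dock, either way round, so that it rests on the two sprung posts while both ejector levers are still swung out. Then swing the levers inward one after the other with closed fingertips, so that they (not your hand) press the board down until it bottoms on its seat pads, finishing each lever with a firm push of 15 to 20 N and never pushing the dock or a lever with more than 22 N. Leave the spinner, the screwdriver and the jar where they are, and let go of everything.

Things in the scene. Friction and masses are not known exactly. Their poses are not given: they have to be found in the camera images.
- board: Loose flat board in a rigid black frame, about 0.14 kg, standing upright in the rack: 8 mm thick (its x), 90 mm long (its y), 62 mm tall (its z). Origin: centre of its lower edge. From each end an ear 8 mm thick sticks out to 58 mm from the centre along y, between 22 and 30 mm above the lower edge. Alike either way round. Grip it across the 8 mm thickness near the top middle.
- rack: Cream holder fixed to the bench, 60 x 120 x 8 mm base with low walls (up to 26 mm above the bench) round the board's foot; the board's lower edge stands 8 mm above its underside, with its long side along rack y. Origin: centre of its underside. About 1 mm play round the board: lift it straight up.
- dock: Grey dock fixed to the bench, base plate 70 (x) by 176 (y) by 14 mm; origin: centre of its underside. The board's slot runs along its y. Heights over the underside: guide cheeks at y = +-34 to +-48 mm, 11 mm apart, to 50 mm, flared mouths (about 5 mm each side) to 60 mm; end stops 94 mm apart to about 36 mm; lever brackets at y = +-72 mm to 58 mm. Pushing it or its levers over 22 N is too rough.
- dock_seat (a point): Point on the dock's base plate in the middle of the slot, 14 mm above the dock's underside. Two brass sprung posts at y = +-30 mm carry the board's lower edge 6 mm above this when it is just set down; each pushes up with 2.3 N at first and up to 4.4 N.
- seat_top (a point): Middle of the slot at the level of the two small seat pads (8 mm, at dock y = +-40 mm) on which the board bottoms when fully home. Their level is set anew each time, 0 to 3.5 mm above the base plate, and is read too coarsely to push to: feel for it. 1 mm of it is about 2.3 mm at a thumb bar.
- lever_left: Cream ejector lever at the dock's +y end; origin at its pivot, turning about dock x. At angle 0 (its axes along the dock's) its arm leans 0.45 rad inward; the angle grows as its top swings outward (to dock +y), to 1.15 rad; starts 0.9 to 1.1. A jaw reaching 18 mm inward meets the board's ear at about 0.4 rad and presses it down; the board bottoms at 0 to 0.2 rad.
- lever_right: Mirror image at the dock's -y end: the angle grows as its top swings away from the board, towards dock -y. All else as lever_left. Both are stiff (0.11 N m of friction) and stay where left.
- lever_left_tip (a point): Centre of lever_left's thumb bar (round, 36 mm long along dock x, 12 mm thick) on an arm 12 x 6 mm. From the pivot: 16.5 mm inward and 39 mm up at 0, 27 mm outward and 32 mm up at 1.1 rad (42 mm radius). Pushing the bar inward takes 4 to 8 N, then rises steeply once the board has bottomed.
- lever_right_tip (a point): Centre of lever_right's thumb bar, likewise. As a lever swings in, its bar first rises about 10 mm along its arc: let the fingertips rise with it and keep them just below the bar's centre, or friction on the finger makes it bind.
- lever_left_pivot (a point): Steel-pinned pivot of that lever, fixed on the dock at dock y = +72 mm, 44 mm above the dock's underside.
- lever_right_pivot (a point): Steel-pinned pivot of that lever, fixed on the dock at dock y = -72 mm, 44 mm above the dock's underside.
- spinner: Bystander: loose black propeller spinner cone, 48 mm wide, 54 mm tall, standing on the mat.
- screwdriver: Bystander: loose screwdriver lying on the mat.
- jar: Bystander: loose jar, 48 mm wide, 55 mm tall.

How it is judged:
On the way, in this order (a step that is already met when the one before it is completed fails the run):
1. the board stands upright in the dock's slot on the sprung posts, both levers still out (horizontal distance between board and dock_seat below 0.006 m and angle between the y axis of board and the y axis of dock, either way round below 0.12 rad and angle between board's own z axis and vertical below 0.12 rad and z of board in the frame of dock_seat below 0.0095 m and y of lever_left_tip in the frame of dock above 0.08 m and y of lever_right_tip in the frame of dock below -0.08 m), for 0.2 s.
2. one lever is swung in and pushed home firmly (over 11 N), the other still out (((y of lever_left_tip in the frame of dock below 0.068 m and y of lever_right_tip in the frame of dock below -0.08 m and contact force between the fingers and lever_left above 11 N) or (y of lever_right_tip in the frame of dock above -0.068 m and y of lever_left_tip in the frame of dock above 0.08 m and contact force between the fingers and lever_right above 11 N))).
3. with both levers in, the second too is pushed home firmly (over 11 N) (y of lever_left_tip in the frame of dock below 0.068 m and y of lever_right_tip in the frame of dock above -0.068 m and z of board in the frame of seat_top below 0.0012 m and (contact force between the fingers and lever_left above 11 N or contact force between the fingers and lever_right above 11 N)).
At the end, for the whole second after the job is handed in: both levers swung in (thumb bar centres less than 68 mm from the dock's middle along its y), the board upright in the slot (within 5 mm, 0.05 rad) and down on its seat pads (within 1.2 mm), at rest (y of lever_left_tip in the frame of dock below 0.068 m and y of lever_right_tip in the frame of dock above -0.068 m and horizontal distance between board and dock_seat below 0.005 m and z of board in the frame of seat_top below 0.0012 m and angle between board's own z axis and vertical below 0.05 rad and angle between the y axis of board and the y axis of dock, either way round below 0.08 rad and linear speed of board below 0.02 m/s); the robot touches nothing.
It fails at once if the dock or a lever is pushed by the robot with more than 23 N (contact force between the fingers and dock above 23 N).
It fails at once if the board is pushed down more than 4 mm below where the posts carry it while both levers are still out (horizontal distance between board and dock_seat below 0.006 m and angle between the y axis of board and the y axis of dock, either way round below 0.12 rad and angle between board's own z axis and vertical below 0.12 rad and z of board in the frame of dock_seat below 0.002 m and y of lever_left_tip in the frame of dock above 0.08 m and y of lever_right_tip in the frame of dock below -0.08 m).
It fails at once if a bystander is moved by more than 20 mm (distance of any of spinner, screwdriver, jar from where it was at the start of the episode above 0.02 m).
It also fails if it takes over 72 s, if anything falls off the work surface, if the arm or the gripper's body presses on something with over 40 N, if the wrist force passes 120 N, or if a joint passes its speed limit or range.

## Working session

There is one attempt and no reset: what is moved stays moved. The work goes in short steps, Python scripts to look and compute and a shell command to move; the robot and the scene stay as the last step left them, time stands still between calls to the robot, and variables do not carry over. Pictures are saved under pics/ and viewed, at most 10 in all, crops included, and the job is handed in when it is done.

```bash
ls; mkdir -p pics; python3 - <<'E'
from workcell import env
import cv2
s=env.get_state();print(s)
ims=[]
for n in("scene","top"):
    r=env.read_camera(n);cv2.imwrite(f"pics/{n}0.png",r["img"][:,:,::-1]);print(n,r["fov_y"],r["cx"],r["cy"],r["T"].tolist() if hasattr(r["T"],'tolist') else r["T"],[k for k in r])
E
```

```text
pics
{'clock': 0.0, 'joint_pos': array([-1.35663725e+00,  3.13981283e-01,  4.49700830e-02,  1.30360403e+00,
       -3.73357799e-06,  1.43121310e+00]), 'qvel': array([-0.00197501, -0.00030051, -0.00068811,  0.00049547,  0.00063973,
        0.00077071]), 'tau': array([-4.75561239e-05, -4.80627394e+01,  2.98533136e+01,  1.95155467e-02,
       -1.43738439e-04,  9.92702454e-08]), 'tcp_pos': array([ 0.19907846, -0.53890719,  0.2414161 ]), 'orientation': array([-9.08747615e-04,  9.84398625e-01,  1.75950336e-01, -3.57691143e-05]), 'wrist_force': array([-0.32675523, -0.44798226, -0.22429498]), 'ft_torque': array([-0.05238581, -0.02445479,  0.01111129]), 'grip_force': 0.0, 'finger_gap': 0.08556235333850974}
scene 46.73052908623705 320.5325836136222 203.37562039597609 [[-0.5615352679020992, -0.44202401251519013, 0.6994947571369559, 1.2119576333223392], [0.8273672169207494, -0.28778181524238017, 0.48233299200926943, 0.44177649769996136], [-0.011900893534993382, 0.849586016349005, 0.5273158157663178, 0.5838584221086051], [0.0, 0.0, 0.0, 1.0]] ['img', 'fov_y', 'cx', 'cy', 'T']
top 52.75486620866995 327.12848837012683 197.30016662599664 [[-0.0008744222708602559, 0.9883418504038275, -0.15224855377319935, 0.43100942532720604], [-0.9996725041994077, 0.003029930390131635, 0.02541070383748466, 0.011252127419500872], [0.025575764570734242, 0.1522209126965461, 0.9880155231596582, 0.8767336506507925], [0.0, 0.0, 0.0, 1.0]] ['img', 'fov_y', 'cx', 'cy', 'T']
```

View pics/scene0.png

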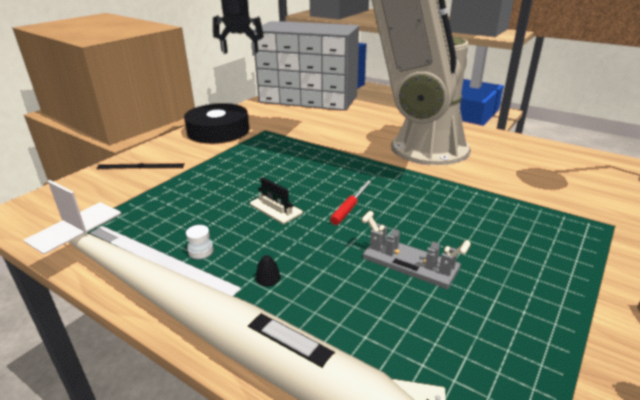

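View pics/top0.png

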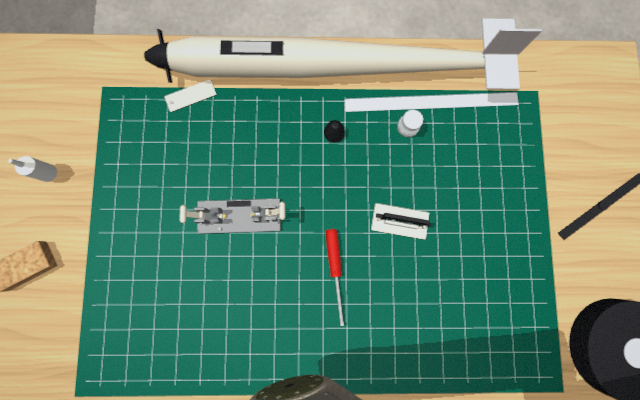

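The scene view shows the rack with the board at about (275,203) and the dock at about (412,260). In the top view the rack is at about (401,221) and the dock at about (238,215). I'll enlarge both.

```bash
python3 - <<'E'
import cv2,numpy as np
s=cv2.imread("pics/scene0.png");t=cv2.imread("pics/top0.png")
def c(im,x,y,w,h,k=5):
    o=cv2.resize(im[y:y+h,x:x+w],None,fx=k,fy=k,interpolation=cv2.INTER_CUBIC)
    for i in range(0,w,10):
        cv2.line(o,(i*k,0),(i*k,6),(0,0,255),1);cv2.putText(o,str(x+i),(i*k+1,16),0,.33,(0,255,255),1)
    for i in range(0,h,10):
        cv2.line(o,(0,i*k),(6,i*k),(0,0,255),1);cv2.putText(o,str(y+i),(7,i*k+4),0,.33,(0,255,255),1)
    return o
a=np.hstack([c(t,170,190,80,55),c(t,240,190,80,55)])
a=np.hstack([c(t,175,190,120,55,4),c(t,365,195,80,55,4)])
b=np.hstack([c(s,355,205,120,85,4),c(s,240,170,80,85,4)])
cv2.imwrite("pics/crop1.png",np.vstack([a,b]))
E
```

```text
(no output)
```

View pics/crop1.png

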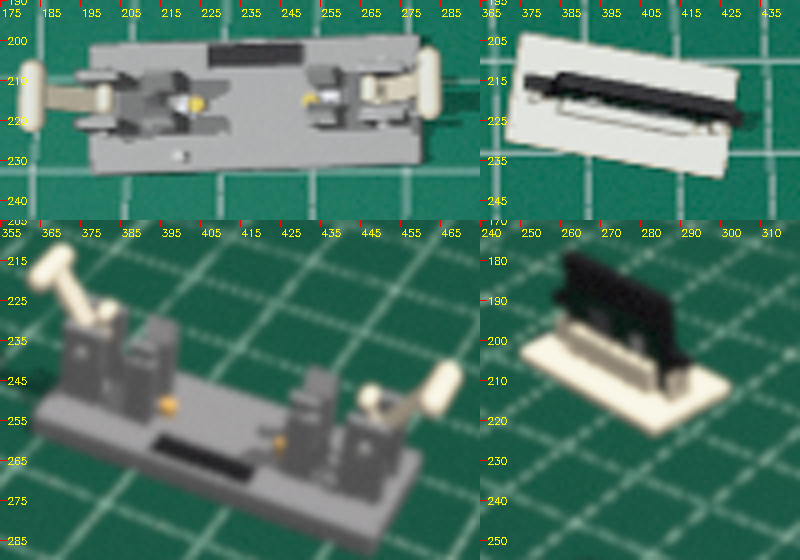

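In the top crop, the dock's plate corners are at about (197.5,201), (279.5,199), (280,230.5) and (198,233), and the thumb bars at (183,214) and (282,211). The rack corners are at about (375,203), (430,212), (426,240) and (371,230). In the scene crop, the board's top edge runs (262,178)–(288,189), and the bars are at (368,216.5) and (465,246.5).

```bash
cat > h.py <<'E'
import numpy as np,cv2
def cal(r): return dict(f=200/np.tan(np.radians(r["fov_y"])/2),c=(r["cx"],r["cy"]),T=np.array(r["T"]))
def ray(k,p):
    d=np.array([(p[0]-k['c'][0])/k['f'],-(p[1]-k['c'][1])/k['f'],-1]);return k['T'][:3,3],k['T'][:3,:3]@d
def onz(k,p,z):
    o,d=ray(k,p);return o+d*(z-o[2])/d[2]
def tri(k1,p1,k2,p2):
    o1,d1=ray(k1,p1);o2,d2=ray(k2,p2)
    s=np.linalg.lstsq(np.c_[d1,-d2],o2-o1,rcond=None)[0];a=o1+s[0]*d1;b=o2+s[1]*d2
    return (a+b)/2,np.linalg.norm(a-b)
def proj(k,P):
    q=k['T'][:3,:3].T@(np.array(P)-k['T'][:3,3]);return np.array([k['c'][0]+k['f']*q[0]/-q[2],k['c'][1]-k['f']*q[1]/-q[2]])
E
python3 - <<'E'
from h import *
from workcell import env
np.set_printoptions(precision=4,suppress=True)
S=cal(env.read_camera("scene"));T=cal(env.read_camera("top"))
D=np.array([onz(T,p,.014) for p in [(197.5,201.3),(279.5,198.8),(280,230.5),(198.3,233)]]);print("dock",D,D.mean(0),cv2.minAreaRect(D[:,:2].astype('f4')))
R=np.array([onz(T,p,.008) for p in [(375,203.3),(430,212),(426,240),(371,230)]]);print("rack",R,R.mean(0),cv2.minAreaRect(R[:,:2].astype('f4')))
for a,b in [((183,214.3),(368,216.5)),((282,210.8),(465,246.5)),((224,216),(397.5,251)),((252.5,214.8),(425,260.5)),((198.3,233),(0,0))][:4]: print(tri(T,a,S,b))
print("bd",onz(S,(261.8,178),.07),onz(S,(288,189.3),.07),[onz(T,p,.07) for p in [(385,214),(427,222)]])
print("rack scene",[onz(S,p,.008) for p in [(250,203),(284,223.5),(302.5,211.5)]])
print("dock scene",[onz(S,p,.014) for p in [(363.8,252.5),(450,285),(460,265)]])
E
```

```text
dock [[0.5544 0.2671 0.014 ]
 [0.5604 0.0919 0.014 ]
 [0.492  0.0896 0.014 ]
 [0.4866 0.2622 0.014 ]] [0.5234 0.1777 0.014 ] ((0.5233429670333862, 0.17836026847362518), (0.06836158782243729, 0.17534160614013672), 1.8682111501693726)
rack [[ 0.552  -0.1156  0.008 ]
 [ 0.5331 -0.2356  0.008 ]
 [ 0.4723 -0.2245  0.008 ]
 [ 0.4937 -0.1058  0.008 ]] [ 0.5128 -0.1704  0.008 ] ((0.5134817361831665, -0.17035266757011414), (0.12151197344064713, 0.06184753030538559), 79.7552261352539)
(array([0.5549, 0.1847, 0.1453]), np.float64(0.15797714914822303))
(array([0.5059, 0.1763, 0.0434]), np.float64(0.19182392178599367))
(array([0.5322, 0.1818, 0.0366]), np.float64(0.050044201319877295))
(array([ 0.5163,  0.1776, -0.0005]), np.float64(0.056740980280988236))
bd [ 0.5123 -0.2049  0.07  ] [ 0.5207 -0.1219  0.07  ] [array([ 0.5216, -0.1264,  0.07  ]), array([ 0.5055, -0.2111,  0.07  ])]
rack scene [array([ 0.5379, -0.226 ,  0.008 ]), array([ 0.5618, -0.1053,  0.008 ]), array([ 0.4999, -0.0998,  0.008 ])]
dock scene [array([0.5624, 0.0968, 0.014 ]), array([0.5599, 0.2741, 0.014 ]), array([0.4954, 0.2694, 0.014 ])]
```

```bash
python3 -m jog '[[-1,0.0352,-0.0198,0,0],[-1,0.0352,-0.0198,0,0],[-1,0.0352,-0.0198,0,0],[-1,0.0352,-0.0198,0,0],[-1,0.0352,-0.0198,0,0]]'
python3 -m jog '[[-1,0.0352,-0.0198,0,0],[-1,0.0352,-0.0198,0,0],[-1,0.0352,-0.0198,0,0],[-1,0.0352,-0.0198,0,0],[-1,0.0352,-0.0198,0,0]]'
python3 -m jog '[[-1,0.0352,-0.0198,0,0],[-1,0.0352,-0.0198,0,0],[-1,0,0,0,-6.7],[-1,0,0,0,-6.7],[-1,0,0,0,-6.7]]'
python3 -m jog '[[-1,0,0,0,-6.7],[-1,0,0,0,-6.7],[-1,0,0,0,-6.7],[-1,0,0,0,-6.7],[-1,0,0,0,-6.7]]'
python3 -m jog '[[-1,0,0,0,-6.7],[-1,0,0,0,0],[-1,0,0,0,0]]'
python3 - <<'E'
from h import *
from workcell import env
np.set_printoptions(precision=4,suppress=True)
r=env.read_camera("wrist");cv2.imwrite("pics/w1.png",r["img"][:,:,::-1]);k=cal(r);print(k)
for P in [(.5133,-.1703,.07),(.5133,-.1703,.008)]: print(proj(k,P))
E
```

```text
clock: 0.62
tcp_pos: [0.3307, -0.384, 0.2421]
orientation: [-0.0, 0.984, 0.176, -0.0]
wrist_force: [0.2, -0.5, -0.0]
finger_gap: 0.0853
grip_force: 0.0
clock: 1.03
tcp_pos: [0.4617, -0.2299, 0.2423]
orientation: [0.0, 0.984, 0.176, 0.0]
wrist_force: [1.0, -0.9, -0.9]
finger_gap: 0.0856
grip_force: 0.0
clock: 1.45
tcp_pos: [0.5136, -0.1689, 0.2419]
orientation: [-0.0, 0.937, 0.349, -0.0]
wrist_force: [-0.7, -0.0, 0.0]
finger_gap: 0.0858
grip_force: 0.0
clock: 1.87
tcp_pos: [0.513, -0.1701, 0.242]
orientation: [-0.0, 0.798, 0.603, -0.0]
wrist_force: [0.5, -0.0, 0.4]
finger_gap: 0.085
grip_force: 0.0
clock: 2.12
tcp_pos: [0.513, -0.1702, 0.2421]
orientation: [-0.0, 0.764, 0.645, -0.0]
wrist_force: [0.3, 0.6, 0.4]
finger_gap: 0.085
grip_force: 0.0
{'f': np.float64(344.43413920978264), 'c': (312.5285436017226, 198.67070793166658), 'T': array([[ 0.9861,  0.1602,  0.0449,  0.5256],
       [-0.1664,  0.949 ,  0.2677, -0.1017],
       [ 0.0002, -0.2714,  0.9625,  0.3734],
       [ 0.    ,  0.    ,  0.    ,  1.    ]])}
[311.7083 181.7748]
[311.827  168.8552]
```

View pics/w1.png

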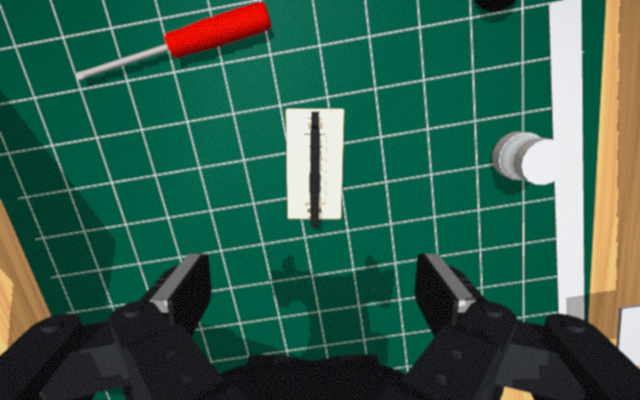

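The wrist view shows the rack base with corners at about (287,109), (343,108), (341,219) and (288,217). The board is a dark strip from about (315,112) to (316,228). I'll lower to a second viewpoint and triangulate.

```bash
python3 - <<'E'
from h import *
from workcell import env
np.set_printoptions(precision=4,suppress=True)
k=cal(env.read_camera("wrist"))
R=np.array([onz(k,p,.008) for p in [(287,109),(343,108),(341,219),(288,217)]]);print(R,R.mean(0),cv2.minAreaRect(R[:,:2].astype('f4')))
im=cv2.imread("pics/w1.png").max(2)[100:240,295:340];m=(im<60)
ys,xs=np.nonzero(m);
for y in range(0,140,8):
    x=np.nonzero(m[y])[0]; print(y+100,x.min()+295 if len(x) else None,x.max()+295 if len(x) else None)
print([onz(k,p,.07) for p in [(314.8,120),(316,225)]])
E
python3 -m jog '[[-1,0.02,0,0.03,0],[-1,0.02,0,0.03,0],[-1,0,0,0.02,0],[-1,0,0,0,0],[-1,0,0,0,0]]'
python3 - <<'E'
from h import *
from workcell import env
r=env.read_camera("wrist");cv2.imwrite("pics/w2.png",r["img"][:,:,::-1])
print(env.get_state()["tcp_pos"])
E
```

```text
[[ 0.4986 -0.1046  0.008 ]
 [ 0.5554 -0.1132  0.008 ]
 [ 0.5361 -0.232   0.008 ]
 [ 0.4779 -0.2198  0.008 ]] [ 0.517  -0.1674  0.008 ] ((0.5164698362350464, -0.16781555116176605), (0.12035097926855087, 0.059351999312639236), 80.73280334472656)
100 None None
108 None None
116 313 317
124 313 317
132 312 317
140 312 318
148 312 318
156 312 318
164 312 317
172 312 317
180 311 318
188 311 318
196 311 317
204 311 317
212 311 317
220 311 318
228 None None
236 None None
[array([ 0.525 , -0.1171,  0.07  ]), array([ 0.5104, -0.2119,  0.07  ])]
clock: 2.63
tcp_pos: [0.5189, -0.1303, 0.1617]
orientation: [-0.001, 0.763, 0.646, -0.001]
wrist_force: [0.2, 0.1, 0.4]
finger_gap: 0.0854
grip_force: 0.0
[ 0.51999525 -0.13105189  0.16303928]
```

View pics/w2.png

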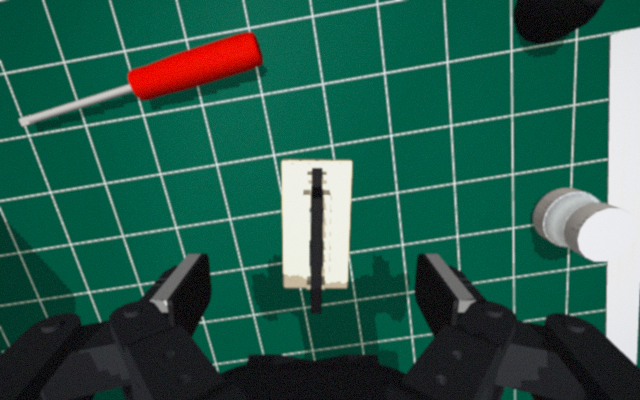

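The second wrist view has the rack corners at about (282,160), (352,160), (349,290) and (283,288), and the board strip from (317,168) to (316,311).

```bash
python3 - <<'E'
from h import *
from workcell import env
np.set_printoptions(precision=4,suppress=True)
T1=np.array([[ 0.9861,  0.1602,  0.0449,  0.5256],[-0.1664,  0.949 ,  0.2677, -0.1017],[ 0.0002, -0.2714,  0.9625,  0.3734],[0,0,0,1]])
k=cal(env.read_camera("wrist"));k1=dict(f=k['f'],c=k['c'],T=T1)
C1=[(287,109),(343,108),(341,219),(288,217)];C2=[(282,160),(352,160),(349,290),(283,288)]
for a,b in zip(C1,C2): print(tri(k1,a,k,b))
R=np.array([onz(k,p,.008) for p in C2]);print(R.mean(0),cv2.minAreaRect(R[:,:2].astype('f4')))
print("end",tri(k1,(315,227),k,(316.3,311)))
im=cv2.imread("pics/w2.png").max(2)[155:325,300:332];m=im<60
for y in range(0,170,10):
    x=np.nonzero(m[y])[0]; print(y+155,(x.min()+300,x.max()+300) if len(x) else None, end=' ')
ys=np.nonzero(m.any(1))[0]+155;print(ys.min(),ys.max())
R9=(.986,-.166); 
for c in [(.517,-.1674),(.5195,-.168)]:
  for dy,z in((-.045,.07),(-.058,.038),(.045,.07),(.058,.038)):
    P=(c[0]+.166*dy,c[1]+.986*dy,z);print(dy,proj(k1,P),proj(k,P))
print([onz(k,p,.07) for p in [(316.8,180),(316.3,305)]])
E
```

```text
(array([ 0.4991, -0.1048,  0.0079]), np.float64(0.0009915267482543365))
(array([ 0.5557, -0.1129,  0.0171]), np.float64(0.0018552977150590488))
(array([ 0.5369, -0.2275,  0.0208]), np.float64(0.002314913513389962))
(array([ 0.48  , -0.2156,  0.0211]), np.float64(0.0007760865776934994))
[ 0.5183 -0.1694  0.008 ] ((0.5179831981658936, -0.16992175579071045), (0.12223878502845764, 0.061563730239868164), 80.53981018066406)
end (array([ 0.5092, -0.2169,  0.0613]), np.float64(0.0010700450499163932))
155 None 165 None 175 (np.int64(313), np.int64(320)) 185 (np.int64(313), np.int64(320)) 195 (np.int64(312), np.int64(321)) 205 (np.int64(312), np.int64(321)) 215 (np.int64(312), np.int64(321)) 225 (np.int64(312), np.int64(321)) 235 (np.int64(312), np.int64(320)) 245 (np.int64(311), np.int64(321)) 255 (np.int64(311), np.int64(321)) 265 (np.int64(311), np.int64(321)) 275 (np.int64(312), np.int64(320)) 285 (np.int64(312), np.int64(320)) 295 (np.int64(305), np.int64(322)) 305 (np.int64(311), np.int64(320)) 315 (np.int64(302), np.int64(326)) 170 324
-0.045 [315.103  225.0616] [315.0339 311.7963]
-0.058 [314.8537 226.216 ] [314.6752 302.9702]
0.045 [315.2748 127.0508] [315.5422 195.3485]
0.058 [315.0325 110.6012] [315.218  167.5691]
-0.045 [317.8442 225.2382] [318.4717 312.0067]
-0.058 [317.331  226.3754] [317.7079 303.1573]
0.045 [318.2409 127.2578] [319.3416 195.6069]
0.058 [317.7497 110.7933] [318.6187 167.8059]
[array([ 0.527 , -0.1127,  0.07  ]), array([ 0.5114, -0.2062,  0.07  ])]
```

```bash
python3 -m jog '[[-1,-0.037,0.004,0,0],[-1,0,0,0.03,0],[-1,0,0,0.03,0],[-1,0,0,0.03,0],[-1,0,0,0.022,0]]'
python3 -m jog '[[-1,0,0,0,0],[1,0,0,0,0],[1,0,0,0,0],[1,0,0,0,0],[1,0,0,0,0]]' 40
python3 -m jog '[[1,0,0,0,0],[1,0,0,0,0],[1,0,0,0,0],[1,0,0,0,0],[1,0,0,0,0]]' 40
python3 - <<'E'
from h import *
from workcell import env
r=env.read_camera("wrist");cv2.imwrite("pics/w3.png",r["img"][:,:,::-1])
s=env.get_state();print(s["wrist_force"],s["ft_torque"],s["finger_gap"])
E
```

```text
clock: 3.15
tcp_pos: [0.5183, -0.1693, 0.0502]
orientation: [0.001, 0.764, 0.646, 0.0]
wrist_force: [-0.1, 0.4, 0.8]
finger_gap: 0.0852
grip_force: 0.0
clock: 3.57
tcp_pos: [0.5192, -0.1687, 0.0524]
orientation: [0.002, 0.763, 0.647, 0.001]
wrist_force: [0.2, -0.3, 0.7]
finger_gap: 0.0387
grip_force: 0.0
clock: 3.98
tcp_pos: [0.5166, -0.1678, 0.0509]
orientation: [-0.0, 0.763, 0.646, -0.001]
wrist_force: [-4.6, -0.0, 5.9]
finger_gap: 0.0074
grip_force: 39.7
[-5.33430095  0.35588537  5.68240449] [ 0.07011648  0.84735215 -0.10583613] 0.0073859935982286675
```

```bash
python3 -m jog '[[1,0,0,-0.008,0],[1,0,0,-0.012,0],[1,0,0,-0.015,0],[1,0,0,-0.02,0],[1,0,0,-0.025,0]]' 60
python3 -m jog '[[1,0,0,-0.03,0],[1,0,0,-0.03,0],[1,0,0,0,0],[1,0,0,0,0]]'
python3 - <<'E'
from h import *
from workcell import env
r=env.read_camera("wrist");a=r["img"][:,:,::-1]
r=env.read_camera("scene");b=r["img"][100:260,180:420,::-1]
cv2.imwrite("pics/w4.png",np.vstack([a[150:400],cv2.resize(b,(480,320))[:, :].copy() if 0 else cv2.copyMakeBorder(cv2.resize(b,(480,320)),0,0,80,80,0)]))
s=env.get_state();print(s)
E
```

```text
clock: 4.45
tcp_pos: [0.5166, -0.1673, 0.1302]
orientation: [-0.001, 0.763, 0.647, -0.0]
wrist_force: [0.3, 0.2, -1.6]
finger_gap: 0.0071
grip_force: 59.7
clock: 4.78
tcp_pos: [0.519, -0.1685, 0.1926]
orientation: [0.002, 0.763, 0.647, 0.001]
wrist_force: [-0.2, -0.2, -0.7]
finger_gap: 0.0071
grip_force: 59.9
{'clock': 4.8833, 'joint_pos': array([-4.61160087e-01,  2.74528972e-01, -1.37222569e-01,  1.15999417e+00,
        1.96710399e-05,  1.27413235e+00]), 'qvel': array([-1.43733808e-03,  1.59931719e-02, -2.12704932e-02, -4.21312232e-04,
       -6.92602419e-05, -9.13444094e-06]), 'tau': array([ 1.19439064e-02, -4.69657016e+01,  3.05690467e+01, -4.26635309e-02,
        2.46999271e-04, -1.77064226e-04]), 'tcp_pos': array([ 0.51711434, -0.16761301,  0.18964886]), 'orientation': array([-4.39901277e-04,  7.62808958e-01,  6.46623745e-01, -1.78651806e-04]), 'wrist_force': array([-0.73953009, -0.31493844, -1.95855531]), 'ft_torque': array([ 0.00940615,  0.05586767, -0.0012046 ]), 'grip_force': 59.85586881637573, 'finger_gap': 0.00728102249532716}
```

View pics/w4.png

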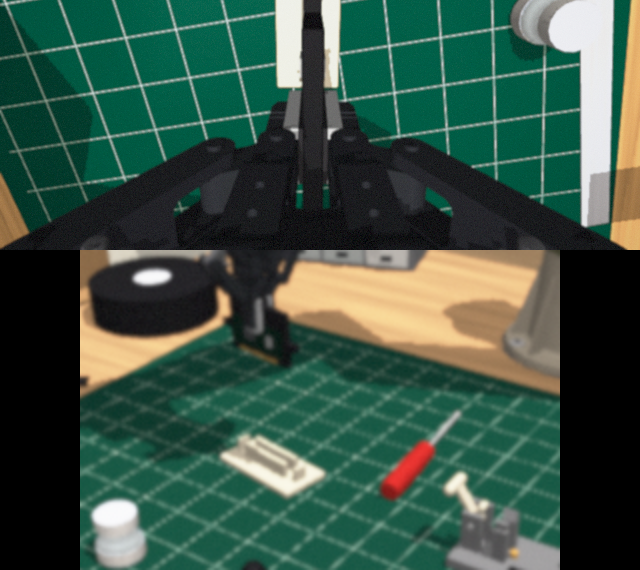

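The board is in the grip, upright and clear of the rack. Next I'll carry it towards the dock and view the dock with the wrist camera.

```bash
python3 -m jog '[[1,0,0,0,-5.7],[1,0,0,0,-5.7],[1,0.02,0.002,0,0],[1,0.034,0.003,0,0],[1,0.034,0.003,0,0]]'
python3 -m jog '[[1,0.034,0.003,0,0],[1,0.034,0.003,0,0],[1,0.034,0.003,0,0],[1,0.034,0.002,0,0],[1,0.03,0,0,0]]'
python3 -m jog '[[1,0,0,0,0],[1,0,0,0,0],[1,0,0,0,0]]'
python3 - <<'E'
from h import *
from workcell import env
import pickle
r=env.read_camera("wrist");cv2.imwrite("pics/w5.png",r["img"][:,:,::-1]);pickle.dump((cal(r),env.get_state()),open("w5.pkl","wb"))
cv2.imwrite("pics/w5v.png",cv2.resize(r["img"][:300,160:520,::-1],None,fx=2,fy=2,interpolation=cv2.INTER_CUBIC))
k=cal(r);print(k["T"][:3,3],env.get_state()["tcp_pos"])
E
```

```text
clock: 5.3
tcp_pos: [0.5214, -0.0792, 0.1881]
orientation: [-0.002, 0.696, 0.718, -0.001]
wrist_force: [-0.1, 0.4, -1.8]
finger_gap: 0.0073
grip_force: 59.7
clock: 5.72
tcp_pos: [0.5266, 0.0886, 0.1882]
orientation: [-0.001, 0.695, 0.719, -0.001]
wrist_force: [0.8, 0.4, -1.3]
finger_gap: 0.0072
grip_force: 59.7
clock: 5.97
tcp_pos: [0.527, 0.0865, 0.1889]
orientation: [-0.001, 0.695, 0.719, -0.001]
wrist_force: [0.9, -0.3, -1.8]
finger_gap: 0.0071
grip_force: 59.7
[0.52591093 0.15592573 0.3201049 ] [0.52727412 0.08590406 0.18919037]
```

View pics/w5v.png

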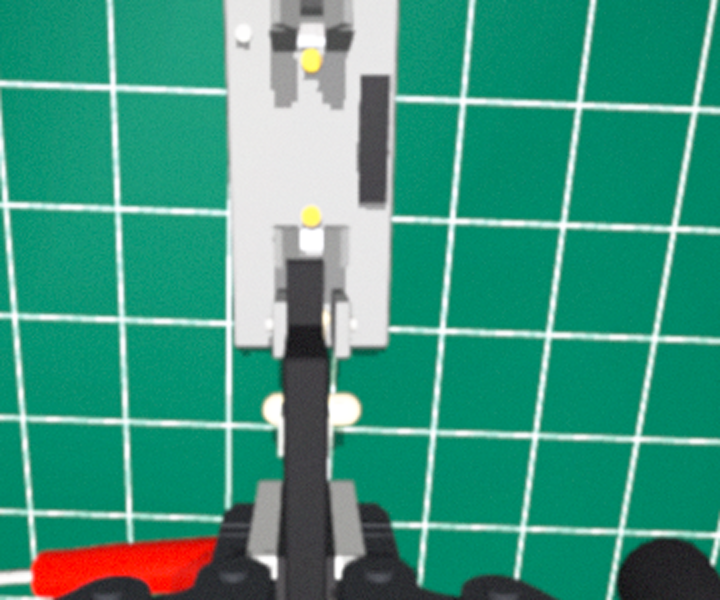

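The view shows the brass posts at image pixels (315.5,30) and (315.5,107.5), the near plate corners at (278,173.5) and (353.5,173.5), and the right bar at (315.5,204.5). The board's +y body end is at about (312.5,178.5), with the ear tip at about row 130.

```bash
python3 - <<'E'
from h import *
import pickle
np.set_printoptions(precision=4,suppress=True)
k,s=pickle.load(open("w5.pkl","rb"));t=s["tcp_pos"];w,x,y,z=s["orientation"]
a=2*np.arctan2(y,x);print("toolx ang",np.degrees(a),t)
p1,p2=onz(k,(315.5,30),.019),onz(k,(315.5,107.5),.019);print(p1,p2,np.linalg.norm(p1-p2),(p1+p2)/2,"angle",np.degrees(np.arctan2(*(p1-p2)[:2][::-1])))
print("corners",onz(k,(278,173.5),.014),onz(k,(353.5,173.5),.014),"bar",onz(k,(315.5,204.5),.076))
# board: top z = t.z+.020 (approx 0.070-0.050)
zt=t[2]+.0200
for q,zz in(((305/2+160,178.5),zt),((305/2+160,130),zt-.032),((306/2+160,250),zt)):
    P=onz(k,q,zz);d=(P-t)[:2];print(P,"along x,y tool",d@[np.cos(a),np.sin(a)],d@[np.sin(a),-np.cos(a)])
E
```

```text
toolx ang 91.93753850066211 [0.5273 0.0859 0.1892]
[0.5257 0.2107 0.019 ] [0.528 0.151 0.019] 0.05979312846174818 [0.5268 0.1808 0.019 ] angle 92.17567335132397
corners [0.4963 0.092  0.014 ] [0.5646 0.0944 0.014 ] bar [0.5302 0.0825 0.076 ]
[0.5265 0.1315 0.2092] along x,y tool 0.04557395475581905 0.0008105696959844613
[0.526  0.1447 0.1772] along x,y tool 0.058756302631858194 0.0007183036649844032
[0.5276 0.106  0.2092] along x,y tool 0.020039364844048002 0.0010308779179821423
```

```bash
python3 -m jog '[[1,0.0314,0.0007,0,0],[1,0.0315,0.0007,0,0],[1,0.0315,0.0007,0,0],[1,0,0,0.02,0],[1,0,0,0.02,0]]'
python3 -m jog '[[1,0,0,0.02,0],[1,0,0,0.007,0],[1,0,0,0,0],[1,0,0,0,0],[1,0,0,0,0]]'
python3 - <<'E'
from h import *
from workcell import env
ps=[]
np.set_printoptions(precision=4,suppress=True)
W=env.read_camera("wrist");ps.append(env.get_state()["tcp_pos"])
T=env.read_camera("top");ps.append(env.get_state()["tcp_pos"])
S=env.read_camera("scene");ps.append(env.get_state()["tcp_pos"]);print(np.array(ps),env.get_state()["wrist_force"])
c=lambda im,x,y,w,h:cv2.resize(im[y:y+h,x:x+w,::-1],(400,300),interpolation=cv2.INTER_CUBIC)
cv2.imwrite("pics/w6.png",np.vstack([cv2.resize(S["img"][190:290,340:480,::-1],(800,571),interpolation=3)]))
E
```

```text
clock: 6.43
tcp_pos: [0.528, 0.1814, 0.1507]
orientation: [0.001, 0.695, 0.719, 0.001]
wrist_force: [-0.1, -0.1, -1.7]
finger_gap: 0.0071
grip_force: 59.8
clock: 6.85
tcp_pos: [0.5277, 0.1804, 0.1244]
orientation: [0.001, 0.695, 0.719, 0.001]
wrist_force: [-0.3, -0.2, -0.7]
finger_gap: 0.007
grip_force: 59.7
[[0.5278 0.1806 0.1246]
 [0.5278 0.1808 0.1247]
 [0.5277 0.1809 0.1246]] [ 0.4867  0.1928 -1.5382]
```

View pics/w6.png

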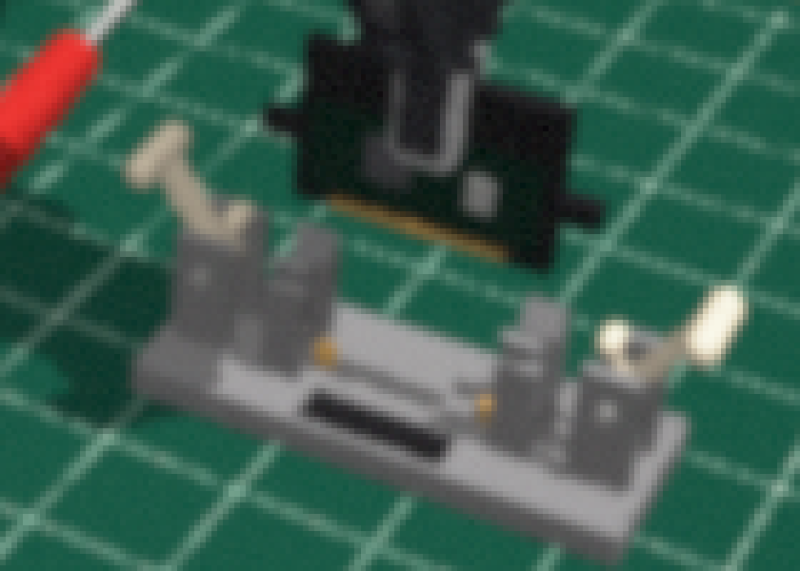

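The board hangs over the slot, level and aligned with the dock, and both levers are swung out (bars near (160,155) and (718,325) in the crop). I'll correct by 1.3 mm and lower it while watching the force.

```bash
python3 -m jog '[[1,0,-0.0013,0.01,0],[1,0,0,0.01,0],[1,0,0,0.006,0],[1,0,0,0,0]]'
python3 -m jog '[[1,0,0,0.006,0],[1,0,0,0.006,0],[1,0,0,0,0]]'
python3 -m jog '[[1,0,0,0.006,0],[1,0,0,0.005,0],[1,0,0,0,0]]'
```

```text
clock: 7.33
tcp_pos: [0.5246, 0.1808, 0.0955]
orientation: [-0.0, 0.695, 0.719, -0.001]
wrist_force: [0.2, 0.5, -1.4]
finger_gap: 0.0076
grip_force: 59.6
clock: 7.58
tcp_pos: [0.5253, 0.1809, 0.084]
orientation: [-0.0, 0.695, 0.719, -0.0]
wrist_force: [2.6, -0.5, -1.7]
finger_gap: 0.0073
grip_force: 59.4
clock: 7.83
tcp_pos: [0.5253, 0.1809, 0.0733]
orientation: [-0.0, 0.695, 0.719, -0.0]
wrist_force: [3.1, -0.3, -2.1]
finger_gap: 0.007
grip_force: 59.6
```

```bash
python3 -m jog '[[1,0,0.001,0.003,0],[1,0,0,0.002,0],[1,0,0,0,0]]'
python3 -m jog '[[1,0,0,0.002,0],[1,0,0,0.001,0],[1,0,0,0,0]]'
python3 -m jog '[[1,0,0,0.0015,0],[1,0,0,0,0],[1,0,0,0,0]]'
```

```text
clock: 8.08
tcp_pos: [0.5257, 0.1809, 0.0686]
orientation: [-0.0, 0.695, 0.719, -0.001]
wrist_force: [0.1, -0.9, -1.1]
finger_gap: 0.0067
grip_force: 59.7
clock: 8.33
tcp_pos: [0.5259, 0.181, 0.0659]
orientation: [-0.0, 0.695, 0.719, -0.0]
wrist_force: [-1.9, 0.1, -1.3]
finger_gap: 0.007
grip_force: 59.7
clock: 8.58
tcp_pos: [0.5259, 0.181, 0.0645]
orientation: [-0.0, 0.695, 0.719, -0.0]
wrist_force: [-1.8, 0.6, -2.1]
finger_gap: 0.0072
grip_force: 59.7
```

```bash
python3 -m jog '[[1,0,-0.0005,0.0015,0],[1,0,0,0,0],[1,0,0,0,0]]'
python3 -m jog '[[1,0,0,0.0008,0],[1,0,0,0,0],[1,0,0,0,0]]'
```

```text
clock: 8.83
tcp_pos: [0.5259, 0.181, 0.0632]
orientation: [0.0, 0.695, 0.719, 0.0]
wrist_force: [-1.6, -1.1, -1.4]
finger_gap: 0.0073
grip_force: 59.7
clock: 9.08
tcp_pos: [0.5259, 0.181, 0.0628]
orientation: [0.0, 0.695, 0.719, 0.0]
wrist_force: [-3.4, -0.1, 2.6]
finger_gap: 0.0071
grip_force: 60.3
```

The posts are carrying the board at the expected height, so I'll release it.

```bash
python3 -m jog '[[0.6,0,0,0,0],[0.3,0,0,0,0],[0,0,0,0,0],[0,0,0,0,0]]' 20
python3 -m jog '[[0,0,0,-0.015,0],[0,0,0,-0.03,0],[0,0,0,-0.03,0],[0,0,0,0,0],[0,0,0,0,0]]'
python3 - <<'E'
from h import *
from workcell import env
import pickle
S=env.read_camera("scene");T=env.read_camera("top");W=env.read_camera("wrist");pickle.dump((cal(S),cal(T),cal(W),env.get_state()),open("w7.pkl","wb"))
cv2.imwrite("pics/w7w.png",W["img"][:,:,::-1]);cv2.imwrite("pics/w7s.png",S["img"][:,:,::-1])
a=cv2.resize(S["img"][190:290,340:480,::-1],(400,286),interpolation=3)
b=cv2.resize(W["img"][:,160:480,::-1],(400,500),interpolation=3)
cv2.imwrite("pics/w7.png",np.hstack([cv2.copyMakeBorder(a,0,214,0,0,0),b]))
E
```

```text
clock: 9.42
tcp_pos: [0.5264, 0.181, 0.0626]
orientation: [0.0, 0.695, 0.719, 0.0]
wrist_force: [0.6, -0.1, 0.2]
finger_gap: 0.0426
grip_force: 0.0
clock: 9.83
tcp_pos: [0.5278, 0.1813, 0.1396]
orientation: [0.002, 0.695, 0.719, 0.002]
wrist_force: [0.5, -0.1, -0.5]
finger_gap: 0.0428
grip_force: 0.0
```

View pics/w7.png

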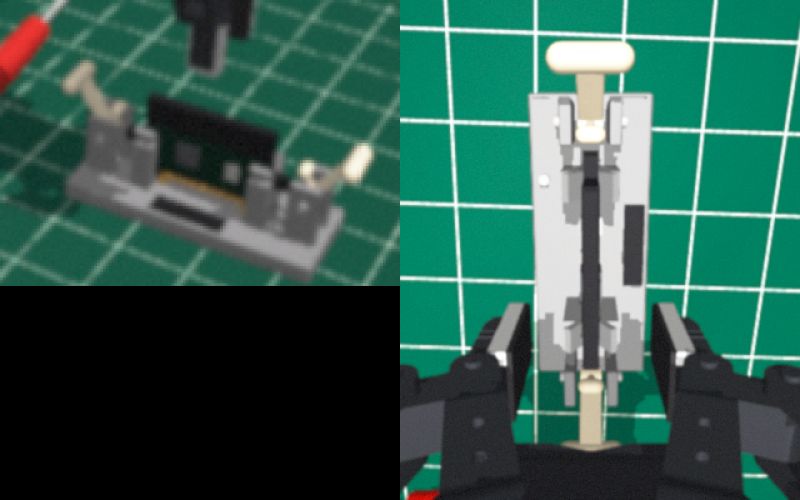

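The board stands upright in the slot with both levers still out. The left bar's centre is at image pixel (312,45.6).

```bash
python3 - <<'E'
from h import *
import pickle
from scipy.optimize import minimize_scalar as ms
np.set_printoptions(precision=4,suppress=True)
_,_,k,s=pickle.load(open("w7.pkl","rb"));k5,_=pickle.load(open("w5.pkl","rb"))
print(s["tcp_pos"],s["joint_pos"])
a=np.radians(92.1);Y=np.array([np.cos(a),np.sin(a),0]);c=np.array([.5270,.1810,0])
for kk,p,sg in((k,(312,45.6),1),(k5,(315.5,204.5),-1)):
    tip=lambda th:c+sg*Y*(.072+.04235*np.sin(th-.4))+[0,0,.044+.04235*np.cos(th-.4)]
    r=ms(lambda th:np.hypot(*(proj(kk,tip(th))-p)),bounds=(.3,1.4),method='bounded');print(sg,r.x,r.fun,tip(r.x),onz(kk,p,.076))
p=(312,45.6)
E
```

```text
[0.5251 0.1808 0.1363] [ 0.1871  0.3307 -0.1955  1.0464 -0.0001  1.7235]
1 1.023197027687459 0.6128875492643243 [0.5235 0.2777 0.0784] [0.5231 0.278  0.076 ]
-1 1.064128649670902 0.5398131501526202 [0.5306 0.083  0.0773] [0.5302 0.0825 0.076 ]
```

```bash
python3 -m jog '[[1,0.0335,0,0,0],[1,0.0335,0,0,0],[1,0.0335,0,0,0],[1,0.0335,0,0,0],[1,0,0,0,0]]' 60
python3 -m jog '[[1,0,0,0,0],[1,0,0,0,0],[1,0,0,0.02,0],[1,0,0,0.02,0],[1,0,0,0.008,0]]'
python3 -m jog '[[1,0,0,0,0],[1,0,0,0,0],[1,0,0,0,0]]'
python3 -c "
from workcell import env
print(env.tip_extent)"
```

```text
clock: 10.4
tcp_pos: [0.52, 0.3197, 0.1356]
orientation: [-0.001, 0.693, 0.721, -0.0]
wrist_force: [0.7, -0.5, 0.5]
finger_gap: 0.0
grip_force: 0.0
clock: 10.82
tcp_pos: [0.5199, 0.3127, 0.0866]
orientation: [-0.001, 0.696, 0.719, -0.002]
wrist_force: [-1.5, 0.0, -0.1]
finger_gap: 0.0
grip_force: 0.0
clock: 11.07
tcp_pos: [0.522, 0.3145, 0.0904]
orientation: [0.0, 0.695, 0.719, 0.0]
wrist_force: [0.8, 0.1, 0.1]
finger_gap: -0.0001
grip_force: 0.0
0.011
```

```bash
python3 -m jog '[[1,-0.006,0,0.003,0],[1,-0.006,0,0.0025,0],[1,0,0,0,0]]'
python3 -m jog '[[1,-0.003,0,0,0],[1,-0.003,0,0,0],[1,0,0,0,0]]'
python3 -m jog '[[1,-0.002,0,0,0],[1,0,0,0,0]]'
python3 -m jog '[[1,-0.002,0,0,0],[1,0,0,0,0]]'
```

```text
clock: 11.32
tcp_pos: [0.5217, 0.3017, 0.084]
orientation: [0.0, 0.695, 0.719, -0.0]
wrist_force: [0.3, -0.1, 0.2]
finger_gap: -0.0
grip_force: 0.0
clock: 11.57
tcp_pos: [0.522, 0.2964, 0.0841]
orientation: [0.0, 0.695, 0.719, -0.0]
wrist_force: [-1.1, -0.7, -0.9]
finger_gap: -0.0002
grip_force: 0.0
clock: 11.73
tcp_pos: [0.522, 0.2947, 0.0841]
orientation: [0.0, 0.695, 0.719, 0.0]
wrist_force: [0.2, 0.4, 0.3]
finger_gap: 0.0
grip_force: 0.0
clock: 11.9
tcp_pos: [0.5221, 0.2935, 0.0842]
orientation: [-0.0, 0.695, 0.719, 0.001]
wrist_force: [0.0, 3.8, 0.8]
finger_gap: -0.0002
grip_force: 1.4
```

Contact came where expected. Now I'll follow the bar's arc inward.

```bash
python3 -m jog '[[1,-0.002,0,-0.0012,0],[1,-0.002,0,-0.0012,0],[1,-0.002,0,-0.0011,0]]'
python3 -m jog '[[1,-0.002,0,-0.0009,0],[1,-0.002,0,-0.0008,0],[1,-0.002,0,-0.0007,0]]'
python3 -m jog '[[1,-0.002,0,-0.0006,0],[1,-0.002,0,-0.0005,0],[1,-0.002,0,-0.0004,0]]'
```

```text
clock: 12.15
tcp_pos: [0.5224, 0.2882, 0.0882]
orientation: [-0.001, 0.694, 0.72, 0.001]
wrist_force: [-0.9, 5.3, 3.3]
finger_gap: 0.0001
grip_force: 2.9
clock: 12.4
tcp_pos: [0.5228, 0.2823, 0.0911]
orientation: [-0.0, 0.694, 0.72, 0.002]
wrist_force: [-0.9, 4.3, 4.4]
finger_gap: 0.0
grip_force: 2.7
clock: 12.65
tcp_pos: [0.5233, 0.2755, 0.0922]
orientation: [0.0, 0.695, 0.719, 0.001]
wrist_force: [-0.7, 4.3, 3.3]
finger_gap: 0.0001
grip_force: 2.0
```

```bash
python3 -m jog '[[1,-0.002,0,-0.0006,0],[1,-0.002,0,-0.0003,0],[1,-0.0015,0,-0.0002,0]]'
python3 -m jog '[[1,-0.0015,0,0,0],[1,-0.0015,0,0,0]]'
python3 -m jog '[[1,-0.0015,0,0,0],[1,-0.0015,0,0.0002,0]]'
```

```text
clock: 12.9
tcp_pos: [0.5231, 0.2691, 0.0925]
orientation: [0.0, 0.695, 0.719, 0.0]
wrist_force: [-0.1, 2.6, 2.2]
finger_gap: 0.0
grip_force: 1.6
clock: 13.07
tcp_pos: [0.523, 0.2661, 0.0923]
orientation: [0.0, 0.695, 0.719, -0.0]
wrist_force: [0.8, 3.8, 2.2]
finger_gap: 0.0001
grip_force: 1.9
clock: 13.23
tcp_pos: [0.5231, 0.2633, 0.0922]
orientation: [-0.0, 0.695, 0.719, 0.0]
wrist_force: [0.3, 3.9, 2.5]
finger_gap: 0.0002
grip_force: 1.9
```

```bash
python3 -m jog '[[1,-0.001,0,0.0002,0],[1,-0.001,0,0.0003,0]]'
python3 -m jog '[[1,-0.001,0,0.0003,0],[1,0,0,0,0]]'
python3 -m jog '[[1,-0.001,0,0.0003,0],[1,0,0,0,0]]'
```

```text
clock: 13.4
tcp_pos: [0.523, 0.2613, 0.0917]
orientation: [-0.0, 0.695, 0.719, -0.0]
wrist_force: [0.8, 3.7, 3.5]
finger_gap: 0.0002
grip_force: 1.8
clock: 13.57
tcp_pos: [0.523, 0.2602, 0.0913]
orientation: [0.0, 0.695, 0.719, -0.0]
wrist_force: [0.1, 2.3, 1.2]
finger_gap: -0.0
grip_force: 1.5
clock: 13.73
tcp_pos: [0.523, 0.2593, 0.091]
orientation: [-0.0, 0.695, 0.719, -0.0]
wrist_force: [-0.1, 3.8, 2.8]
finger_gap: -0.0001
grip_force: 1.5
```

```bash
python3 -m jog '[[1,-0.001,0,0.0003,0],[1,0,0,0,0]]'
python3 -m jog '[[1,-0.001,0,0.0003,0],[1,0,0,0,0]]'
python3 -m jog '[[1,-0.001,0,0.0003,0],[1,0,0,0,0]]'
```

```text
clock: 13.9
tcp_pos: [0.5231, 0.2583, 0.0907]
orientation: [-0.0, 0.695, 0.719, -0.0]
wrist_force: [1.1, 3.4, 2.5]
finger_gap: 0.0003
grip_force: 1.6
clock: 14.07
tcp_pos: [0.5231, 0.2573, 0.0904]
orientation: [0.0, 0.695, 0.719, -0.0]
wrist_force: [0.1, 2.7, 2.8]
finger_gap: 0.0002
grip_force: 1.6
clock: 14.23
tcp_pos: [0.5232, 0.2563, 0.0902]
orientation: [0.0, 0.695, 0.719, -0.0]
wrist_force: [-0.3, 3.3, 2.8]
finger_gap: 0.0002
grip_force: 1.6
```

```bash
python3 -m jog '[[1,-0.001,0,0.0004,0],[1,0,0,0,0]]'
python3 -m jog '[[1,-0.001,0,0.0004,0],[1,0,0,0,0]]'
python3 -m jog '[[1,-0.0007,0,0.0003,0],[1,0,0,0,0]]'
```

```text
clock: 14.4
tcp_pos: [0.5233, 0.2553, 0.0898]
orientation: [0.0, 0.695, 0.719, -0.0]
wrist_force: [0.5, 3.3, 2.6]
finger_gap: 0.0003
grip_force: 1.6
clock: 14.57
tcp_pos: [0.5234, 0.2543, 0.0894]
orientation: [0.0, 0.695, 0.719, -0.0]
wrist_force: [0.3, 4.3, 2.9]
finger_gap: 0.0002
grip_force: 1.6
clock: 14.73
tcp_pos: [0.5234, 0.2538, 0.0892]
orientation: [-0.0, 0.695, 0.719, 0.0]
wrist_force: [0.1, 3.5, 3.2]
finger_gap: 0.0
grip_force: 2.0
```

```bash
python3 -m jog '[[1,-0.0007,0,0.0003,0],[1,0,0,0,0]]'
python3 -m jog '[[1,-0.0007,0,0.0003,0],[1,0,0,0,0]]'
python3 -m jog '[[1,-0.0007,0,0.0003,0],[1,0,0,0,0]]'
```

```text
clock: 14.9
tcp_pos: [0.5235, 0.2534, 0.089]
orientation: [-0.0, 0.695, 0.719, 0.0]
wrist_force: [-0.4, 5.8, 4.2]
finger_gap: -0.0001
grip_force: 2.5
clock: 15.07
tcp_pos: [0.5235, 0.253, 0.0889]
orientation: [-0.0, 0.695, 0.719, 0.001]
wrist_force: [-0.5, 6.8, 5.1]
finger_gap: 0.0001
grip_force: 3.0
clock: 15.23
tcp_pos: [0.5235, 0.2527, 0.0888]
orientation: [-0.001, 0.695, 0.719, 0.001]
wrist_force: [-1.5, 7.3, 5.1]
finger_gap: 0.0002
grip_force: 3.6
```

```bash
python3 -m jog '[[1,-0.0006,0,0,0],[1,0,0,0,0]]'
python3 -m jog '[[1,-0.0006,0,0,0],[1,0,0,0,0]]'
python3 -m jog '[[1,-0.0006,0,0,0],[1,0,0,0,0]]'
```

```text
clock: 15.4
tcp_pos: [0.5236, 0.2524, 0.0888]
orientation: [-0.001, 0.695, 0.719, 0.001]
wrist_force: [-1.8, 7.2, 4.5]
finger_gap: -0.0
grip_force: 4.2
clock: 15.57
tcp_pos: [0.5236, 0.2522, 0.0887]
orientation: [-0.001, 0.694, 0.72, 0.001]
wrist_force: [-1.7, 9.8, 3.7]
finger_gap: 0.0004
grip_force: 4.7
clock: 15.73
tcp_pos: [0.5235, 0.252, 0.0887]
orientation: [-0.001, 0.694, 0.72, 0.002]
wrist_force: [-1.6, 11.3, 4.0]
finger_gap: -0.0003
grip_force: 5.3
```

```bash
python3 -m jog '[[1,-0.0006,0,0,0],[1,0,0,0,0]]'
python3 -m jog '[[1,-0.0006,0,0,0],[1,0,0,0,0]]'
python3 -m jog '[[1,-0.0006,0,0,0],[1,0,0,0,0]]'
```

```text
clock: 15.9
tcp_pos: [0.5236, 0.2517, 0.0887]
orientation: [-0.002, 0.694, 0.72, 0.002]
wrist_force: [-0.9, 12.9, 3.2]
finger_gap: 0.0003
grip_force: 5.9
clock: 16.07
tcp_pos: [0.5236, 0.2515, 0.0887]
orientation: [-0.002, 0.694, 0.72, 0.002]
wrist_force: [-0.8, 12.9, 3.8]
finger_gap: -0.0002
grip_force: 6.5
clock: 16.23
tcp_pos: [0.5235, 0.2513, 0.0886]
orientation: [-0.002, 0.694, 0.72, 0.002]
wrist_force: [-0.5, 14.2, 3.1]
finger_gap: 0.0002
grip_force: 7.1
```

```bash
python3 -m jog '[[1,-0.0006,0,0,0],[1,0,0,0,0]]'
python3 -m jog '[[1,-0.0006,0,0,0],[1,0,0,0,0],[1,0,0,0,0],[1,0,0,0,0]]'
```

```text
clock: 16.4
tcp_pos: [0.5236, 0.251, 0.0886]
orientation: [-0.002, 0.694, 0.72, 0.003]
wrist_force: [-1.4, 15.3, 0.8]
finger_gap: 0.0002
grip_force: 7.7
clock: 16.73
tcp_pos: [0.5236, 0.2508, 0.0886]
orientation: [-0.003, 0.694, 0.72, 0.003]
wrist_force: [-1.6, 16.6, 1.2]
finger_gap: -0.0002
grip_force: 8.3
```

```bash
python3 -m jog '[[1,0.008,0,0,0],[1,0.012,0,0,0],[1,0,0,-0.028,0],[1,0,0,-0.03,0],[1,-0.03,0,0,0]]'
python3 -m jog '[[1,-0.04,0,0,0],[1,-0.04,0,0,0],[1,-0.04,0,0,0],[1,-0.04,0,0,0],[1,-0.023,0,0,0]]'
python3 -m jog '[[1,0,0,0,0],[1,0,0,0,0],[1,0,0,0,0]]'
```

```text
clock: 17.15
tcp_pos: [0.5266, 0.2406, 0.151]
orientation: [0.002, 0.693, 0.721, 0.003]
wrist_force: [2.0, 0.5, 1.3]
finger_gap: -0.0001
grip_force: 0.0
clock: 17.57
tcp_pos: [0.5295, 0.0502, 0.1457]
orientation: [0.0, 0.696, 0.718, -0.002]
wrist_force: [-0.0, -0.6, 0.1]
finger_gap: 0.0001
grip_force: 0.0
clock: 17.82
tcp_pos: [0.5298, 0.054, 0.1458]
orientation: [-0.0, 0.695, 0.719, -0.001]
wrist_force: [-0.4, 0.8, 0.1]
finger_gap: -0.0
grip_force: 0.0
```

```bash
python3 -m jog '[[1,0,0.001,0.025,0],[1,0,0,0.025,0],[1,0,0,0.0115,0],[1,0,0,0,0],[1,0,0,0,0]]'
python3 -m jog '[[1,0.004,0,0,0],[1,0.003,0,0,0],[1,0,0,0,0]]'
python3 -m jog '[[1,0.002,0,0,0],[1,0,0,0,0]]'
python3 -m jog '[[1,0.002,0,0,0],[1,0,0,0,0]]'
```

```text
clock: 18.23
tcp_pos: [0.5304, 0.0553, 0.0841]
orientation: [-0.001, 0.694, 0.72, -0.001]
wrist_force: [-0.3, 0.1, 0.5]
finger_gap: 0.0001
grip_force: 0.0
clock: 18.48
tcp_pos: [0.5318, 0.0619, 0.086]
orientation: [0.001, 0.694, 0.72, 0.001]
wrist_force: [0.0, 0.6, 0.0]
finger_gap: 0.0003
grip_force: 0.0
clock: 18.65
tcp_pos: [0.5313, 0.0634, 0.0854]
orientation: [0.0, 0.695, 0.719, 0.0]
wrist_force: [-0.3, -0.1, 0.0]
finger_gap: 0.0001
grip_force: 0.0
clock: 18.82
tcp_pos: [0.5309, 0.0652, 0.085]
orientation: [0.0, 0.695, 0.719, 0.0]
wrist_force: [0.2, 0.2, 0.1]
finger_gap: 0.0
grip_force: 0.0
```

```bash
python3 -m jog '[[1,0.0015,0,0.001,0],[1,0,0,0,0]]'
python3 -m jog '[[1,0.0015,0,0,0],[1,0,0,0,0]]'
```

```text
clock: 18.98
tcp_pos: [0.5312, 0.0656, 0.0841]
orientation: [0.001, 0.695, 0.719, -0.001]
wrist_force: [-0.8, -5.5, 3.0]
finger_gap: 0.0
grip_force: 2.4
clock: 19.15
tcp_pos: [0.5312, 0.0661, 0.0844]
orientation: [0.002, 0.695, 0.719, -0.001]
wrist_force: [-2.0, -8.3, 5.4]
finger_gap: -0.0001
grip_force: 4.1
```

```bash
python3 -m jog '[[1,0,0,-0.0015,0],[1,0.0015,0,-0.0013,0]]'
python3 -m jog '[[1,0.0015,0,-0.0012,0],[1,0.0015,0,-0.001,0]]'
python3 -m jog '[[1,0.002,0,-0.0012,0],[1,0.002,0,-0.001,0]]'
```

```text
clock: 19.32
tcp_pos: [0.531, 0.0685, 0.0867]
orientation: [0.001, 0.695, 0.719, -0.0]
wrist_force: [1.6, -5.8, 1.9]
finger_gap: 0.0
grip_force: 2.7
clock: 19.48
tcp_pos: [0.531, 0.0717, 0.0891]
orientation: [0.001, 0.695, 0.719, -0.0]
wrist_force: [-1.0, -5.3, 3.3]
finger_gap: 0.0001
grip_force: 2.8
clock: 19.65
tcp_pos: [0.5309, 0.0757, 0.0915]
orientation: [0.001, 0.695, 0.719, -0.0]
wrist_force: [0.5, -5.8, 3.8]
finger_gap: -0.0001
grip_force: 3.1
```

```bash
python3 -m jog '[[1,0.002,0,-0.0003,0],[1,0.002,0,-0.0003,0],[1,0.002,0,-0.0003,0]]'
python3 -m jog '[[1,0.002,0,-0.0003,0],[1,0.002,0,-0.0002,0],[1,0.002,0,-0.0002,0]]'
python3 -m jog '[[1,0.002,0,0,0],[1,0.0015,0,0,0]]'
```

```text
clock: 19.9
tcp_pos: [0.531, 0.0819, 0.0927]
orientation: [0.001, 0.695, 0.719, 0.0]
wrist_force: [0.0, -5.1, 4.0]
finger_gap: -0.0
grip_force: 2.4
clock: 20.15
tcp_pos: [0.5304, 0.0886, 0.0928]
orientation: [0.0, 0.695, 0.719, 0.0]
wrist_force: [1.2, -3.3, 3.1]
finger_gap: 0.0003
grip_force: 1.8
clock: 20.32
tcp_pos: [0.5301, 0.0918, 0.0927]
orientation: [0.001, 0.695, 0.719, -0.0]
wrist_force: [0.4, -4.9, 4.7]
finger_gap: 0.0003
grip_force: 2.9
```

```bash
python3 -m jog '[[1,0.0015,0,0,0],[1,0.0015,0,0,0]]'
python3 -m jog '[[1,0.0015,0,0.0001,0],[1,0.0015,0,0.0002,0]]'
python3 -m jog '[[1,0.0015,0,0.0003,0],[1,0.0015,0,0.0004,0]]'
```

```text
clock: 20.48
tcp_pos: [0.53, 0.0948, 0.0927]
orientation: [0.0, 0.695, 0.719, -0.0]
wrist_force: [0.2, -6.0, 4.1]
finger_gap: 0.0
grip_force: 2.7
clock: 20.65
tcp_pos: [0.5299, 0.0978, 0.0924]
orientation: [0.0, 0.695, 0.719, -0.0]
wrist_force: [0.5, -6.3, 4.0]
finger_gap: -0.0
grip_force: 2.7
clock: 20.82
tcp_pos: [0.5297, 0.1008, 0.0916]
orientation: [0.0, 0.695, 0.719, -0.0]
wrist_force: [0.5, -5.3, 4.5]
finger_gap: -0.0
grip_force: 2.6
```

```bash
python3 -m jog '[[1,0.001,0,0.0003,0],[1,0.001,0,0.0003,0]]'
python3 -m jog '[[1,0.001,0,0.0003,0],[1,0.001,0,0.0003,0]]'
python3 -m jog '[[1,0.001,0,0.0003,0],[1,0,0,0,0]]'
python3 -m jog '[[1,0.001,0,0.0003,0],[1,0,0,0,0]]'
```

```text
clock: 20.98
tcp_pos: [0.5296, 0.1029, 0.091]
orientation: [0.0, 0.695, 0.719, -0.0]
wrist_force: [-0.1, -5.1, 3.9]
finger_gap: 0.0
grip_force: 2.5
clock: 21.15
tcp_pos: [0.5295, 0.1049, 0.0904]
orientation: [0.0, 0.695, 0.719, -0.0]
wrist_force: [-0.3, -5.5, 4.6]
finger_gap: -0.0001
grip_force: 2.6
clock: 21.32
tcp_pos: [0.5295, 0.1057, 0.0901]
orientation: [0.0, 0.695, 0.719, -0.0]
wrist_force: [0.2, -5.2, 4.7]
finger_gap: -0.0001
grip_force: 2.9
clock: 21.48
tcp_pos: [0.5295, 0.1062, 0.09]
orientation: [0.001, 0.695, 0.719, -0.001]
wrist_force: [-0.3, -6.6, 5.2]
finger_gap: -0.0002
grip_force: 3.7
```

Force is rising because the board is bottoming. I'll finish with small horizontal steps.

```bash
python3 -m jog '[[1,0.0007,0,0,0],[1,0,0,0,0]]'
python3 -m jog '[[1,0.0007,0,0,0],[1,0,0,0,0]]'
python3 -m jog '[[1,0.0007,0,0,0],[1,0,0,0,0]]'
python3 -m jog '[[1,0.0006,0,0,0],[1,0,0,0,0]]'
```

```text
clock: 21.65
tcp_pos: [0.5294, 0.1065, 0.09]
orientation: [0.001, 0.695, 0.719, -0.001]
wrist_force: [-0.4, -8.8, 6.2]
finger_gap: -0.0001
grip_force: 4.4
clock: 21.82
tcp_pos: [0.5294, 0.1068, 0.0899]
orientation: [0.001, 0.695, 0.719, -0.001]
wrist_force: [-0.1, -10.1, 5.5]
finger_gap: -0.0001
grip_force: 5.1
clock: 21.98
tcp_pos: [0.5294, 0.1071, 0.0899]
orientation: [0.002, 0.695, 0.719, -0.002]
wrist_force: [0.8, -11.4, 4.5]
finger_gap: 0.0001
grip_force: 5.7
clock: 22.15
tcp_pos: [0.5294, 0.1074, 0.0899]
orientation: [0.002, 0.695, 0.719, -0.002]
wrist_force: [-0.7, -12.8, 5.5]
finger_gap: 0.0
grip_force: 6.2
```

```bash
python3 -m jog '[[1,0.0006,0,0,0],[1,0,0,0,0]]'
python3 -m jog '[[1,0.0006,0,0,0],[1,0,0,0,0]]'
python3 -m jog '[[1,0.0006,0,0,0],[1,0,0,0,0],[1,0,0,0,0],[1,0,0,0,0]]'
```

```text
clock: 22.32
tcp_pos: [0.5294, 0.1077, 0.0898]
orientation: [0.002, 0.695, 0.719, -0.002]
wrist_force: [0.6, -14.5, 4.9]
finger_gap: 0.0002
grip_force: 6.8
clock: 22.48
tcp_pos: [0.5294, 0.1079, 0.0898]
orientation: [0.002, 0.696, 0.718, -0.002]
wrist_force: [-0.3, -13.9, 4.7]
finger_gap: 0.0003
grip_force: 7.3
clock: 22.82
tcp_pos: [0.5293, 0.1082, 0.0897]
orientation: [0.002, 0.696, 0.718, -0.003]
wrist_force: [1.1, -14.7, 5.1]
finger_gap: 0.0001
grip_force: 7.8
```

```bash
python3 -m jog '[[1,0.0007,0,0,0],[1,0,0,0,0]]'
python3 -m jog '[[1,0.0005,0,0,0],[1,0,0,0,0],[1,0,0,0,0],[1,0,0,0,0]]'
python3 -m jog '[[1,-0.008,0,0,0],[1,-0.012,0,0,0],[1,0,0,-0.03,0],[1,0,0,-0.035,0],[1,-0.02,0,-0.03,0]]'
python3 -m jog '[[1,-0.03,0,-0.02,0],[1,-0.03,0,0,0],[1,0,0,0,0],[1,0,0,0,0],[1,0,0,0,0]]'
python3 - <<'E'
from h import *
from workcell import env
import pickle
W=env.read_camera("wrist");S=env.read_camera("scene");k=cal(W);pickle.dump((k,cal(S)),open("w8.pkl","wb"))
print(env.get_state()["tcp_pos"],proj(k,(.527,.181,.08)))
a=cv2.resize(S["img"][205:290,340:480,::-1],(480,291),interpolation=3)
u,v=proj(k,(.527,.181,.08)).astype(int);print(u,v)
x0,y0=max(u-80,0),max(v-110,0);b=cv2.resize(W["img"][y0:y0+220,x0:x0+118,::-1],(320,597),interpolation=3);print(x0,y0)
cv2.imwrite("pics/w8.png",np.hstack([cv2.copyMakeBorder(a,0,306,0,0,0),b]))
E
```

```text
clock: 22.98
tcp_pos: [0.5293, 0.1085, 0.0897]
orientation: [0.003, 0.696, 0.718, -0.003]
wrist_force: [1.4, -17.2, 4.5]
finger_gap: 0.0002
grip_force: 8.5
clock: 23.32
tcp_pos: [0.5293, 0.1087, 0.0897]
orientation: [0.003, 0.696, 0.718, -0.003]
wrist_force: [1.5, -18.0, 4.3]
finger_gap: -0.0002
grip_force: 9.0
clock: 23.73
tcp_pos: [0.5293, 0.075, 0.1852]
orientation: [-0.002, 0.694, 0.72, 0.0]
wrist_force: [0.5, 0.2, 0.3]
finger_gap: 0.0003
grip_force: 0.0
clock: 24.15
tcp_pos: [0.5319, 0.0132, 0.2038]
orientation: [-0.001, 0.695, 0.719, -0.0]
wrist_force: [0.1, 0.3, -0.9]
finger_gap: 0.0004
grip_force: 0.0
[0.53192789 0.01378944 0.20379323] [312.50691317 -58.94092832]
312 -58
232 0
```

View pics/w8.png

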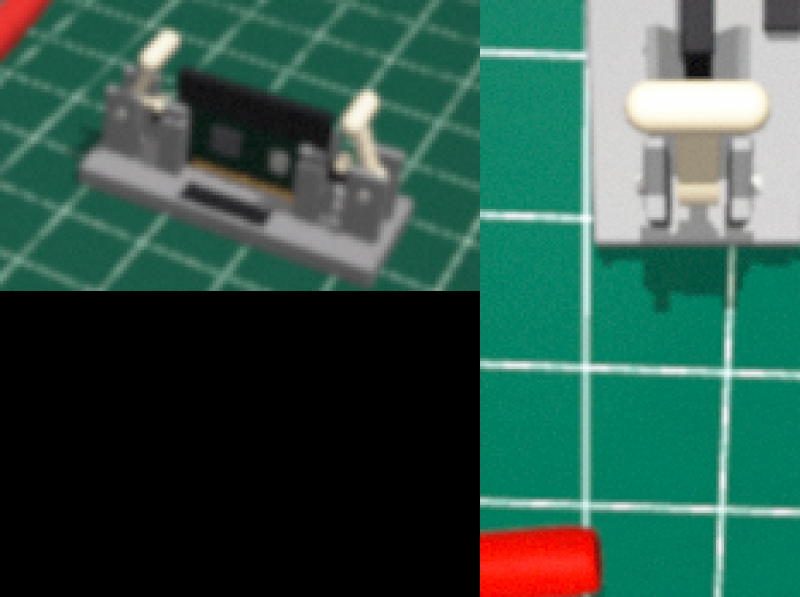

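Both levers are swung inward and the board sits low and upright. The right bar's centre is at wrist pixel (312,38.7). In the scene image the bars are at (386,219.6) and (445,239).

```bash
python3 - <<'E'
from h import *
import pickle
from scipy.optimize import minimize_scalar as ms
np.set_printoptions(precision=4,suppress=True)
k,S=pickle.load(open("w8.pkl","rb"))
a=np.radians(92.1);Y=np.array([np.cos(a),np.sin(a),0]);c=np.array([.5270,.1810,0])
b0={1:(465,246.5),-1:(368,216.5)};t0={1:1.023,-1:1.064}
for kk,p,sg in((k,(312,38.7),-1),(S,(386,219.6),-1),(S,(445,239),1)):
    tip=lambda th:c+sg*Y*(.072+.04235*np.sin(th-.4))+[0,0,.044+.04235*np.cos(th-.4)]
    off=np.array(b0[sg])-proj(S,tip(t0[sg])) if kk is S else 0
    r=ms(lambda th:np.hypot(*(proj(kk,tip(th))+off-p)),bounds=(-.3,1.4),method='bounded');print(sg,r.x,r.fun,off,.072+.04235*np.sin(r.x-.4))
E
```

```text
-1 0.055659365091210035 0.6622484120191413 0 0.05770365252609615
-1 0.08733671323001696 0.40777633064145064 [1.126  0.0541] 0.058973398803484324
1 0.09267463694475978 1.621107455661352 [ 0.7477 -0.4485] 0.05918868448440963
```

Both levers sit at about 0.06–0.09 rad, the same on each side, and both stopped on a steep force rise. The hand is clear, so I'll hand in.

```bash
python3 -c "
from workcell import env
print(env.hand_in())"
```

```text
the job is handed in; nothing more can be done
None
```

The job is handed in, with no verdict returned: the board is in the dock with both levers swung in to about 58–59 mm, pushed home at about 17 N (left) and 18.5 N (right), and the arm is clear of everything; that it sits on its pads is inferred from the force rise at each lever.

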